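# Set the flip tags on the vial stock board

## Task

Check the vial stock board: behind each hinged tag stands a blue bin with three cells. With the fingertips, push over the tags that are wrong, so that the tags in front of the full bins (three vials) lean back and show their green faces and the others lean forward and show red. Leave tags that are already right as they are, push lightly without pinching the tags, and do not disturb the vials or the things lying round the board.

Things in the scene. Friction and masses are not known exactly. Their poses are not given: they have to be found in the camera images.
- stock_board: White sheet-metal board, 140 deep (x), 206 wide (y), top 10 mm above the bench, rear upstand to 27 mm. Origin on the bench under its centre; x points from its front (robot side) to its rear, z up. Three places along y at +64, 0, -64 mm: a hinged tag in front (hinge at x = -25), a bin behind (centre x = +55), empty channel between. Which tag and bin stand where changes. All fixed.
- tag_a (a joint): Hinge angle of tag a, a plate 46 wide, 3 thick, 35 g; robot-side face green, other face red; along its free edge a tube (7 mm diameter) that turns freely, so a finger's side rolls on it. 0 = upright. Positive: top leans away from the robot, resting at +0.60, green up. Negative: top leans to the robot, resting at -1.05, red up. 0.2 rad past upright it falls to that side and stays.
- tag_b (a joint): Hinge angle of tag b, a plate 46 wide, 3 thick, 35 g; robot-side face green, other face red; along its free edge a tube (7 mm diameter) that turns freely, so a finger's side rolls on it. 0 = upright. Positive: top leans away from the robot, resting at +0.60, green up. Negative: top leans to the robot, resting at -1.05, red up. 0.2 rad past upright it falls to that side and stays.
- tag_c (a joint): Hinge angle of tag c, a plate 46 wide, 3 thick, 35 g; robot-side face green, other face red; along its free edge a tube (7 mm diameter) that turns freely, so a finger's side rolls on it. 0 = upright. Positive: top leans away from the robot, resting at +0.60, green up. Negative: top leans to the robot, resting at -1.05, red up. 0.2 rad past upright it falls to that side and stays.
- tag_a_edge (a point): Middle of the tube on tag a's free edge, 39.5 mm from its hinge line (along the board's y, 27 mm above the bench). Showing green it rests 22 mm behind the hinge line, 60 mm above the bench; red: 34 mm in front, 47 mm above the bench; upright 67 mm. Bracket cheeks 26 to 29 mm either side of the tag's middle reach 38 mm above the bench, rest bars at the hinge 33 mm.
- tag_b_edge (a point): Middle of the tube on tag b's free edge, 39.5 mm from its hinge line (along the board's y, 27 mm above the bench). Showing green it rests 22 mm behind the hinge line, 60 mm above the bench; red: 34 mm in front, 47 mm above the bench; upright 67 mm. Bracket cheeks 26 to 29 mm either side of the tag's middle reach 38 mm above the bench, rest bars at the hinge 33 mm.
- tag_c_edge (a point): Middle of the tube on tag c's free edge, 39.5 mm from its hinge line (along the board's y, 27 mm above the bench). Showing green it rests 22 mm behind the hinge line, 60 mm above the bench; red: 34 mm in front, 47 mm above the bench; upright 67 mm. Bracket cheeks 26 to 29 mm either side of the tag's middle reach 38 mm above the bench, rest bars at the hinge 33 mm.
- bin_1: Blue open bin, 22.5 deep (x) by 62 wide (y) by 34 tall, with three cells side by side along y, each for one vial: full when all three hold a vial. Origin under its centre on the board's top; axes parallel to the board's. Its front face is 46 mm behind the free edge of a tag that leans back. Bins change places from run to run; fixed.
- bin_2: Blue open bin, 22.5 deep (x) by 62 wide (y) by 34 tall, with three cells side by side along y, each for one vial: full when all three hold a vial. Origin under its centre on the board's top; axes parallel to the board's. Its front face is 46 mm behind the free edge of a tag that leans back. Bins change places from run to run; fixed.
- bin_3: Blue open bin, 22.5 deep (x) by 62 wide (y) by 34 tall, with three cells side by side along y, each for one vial: full when all three hold a vial. Origin under its centre on the board's top; axes parallel to the board's. Its front face is 46 mm behind the free edge of a tag that leans back. Bins change places from run to run; fixed.
- stock_vial_1: Loose capped sample vial, 15 diameter, 49 tall, standing in a cell of one of the bins (cells are 19.8 mm apart along the bin's y); its top is 62 mm above the bench. Origin at the centre of its underside.
- stock_vial_2: Loose capped sample vial, 15 diameter, 49 tall, standing in a cell of one of the bins (cells are 19.8 mm apart along the bin's y); its top is 62 mm above the bench. Origin at the centre of its underside.
- stock_vial_3: Loose capped sample vial, 15 diameter, 49 tall, standing in a cell of one of the bins (cells are 19.8 mm apart along the bin's y); its top is 62 mm above the bench. Origin at the centre of its underside.
- stock_vial_4: Loose capped sample vial, 15 diameter, 49 tall, standing in a cell of one of the bins (cells are 19.8 mm apart along the bin's y); its top is 62 mm above the bench. Origin at the centre of its underside.
- stock_vial_5: Loose capped sample vial, 15 diameter, 49 tall, standing in a cell of one of the bins (cells are 19.8 mm apart along the bin's y); its top is 62 mm above the bench. Origin at the centre of its underside.
- stock_vial_6: Loose capped sample vial, 15 diameter, 49 tall, standing in a cell of one of the bins (cells are 19.8 mm apart along the bin's y); its top is 62 mm above the bench. Origin at the centre of its underside.
- stock_vial_7: Loose capped sample vial, 15 diameter, 49 tall, standing in a cell of one of the bins (cells are 19.8 mm apart along the bin's y); its top is 62 mm above the bench. Origin at the centre of its underside.
- stock_vial_8: Loose capped sample vial, 15 diameter, 49 tall, standing in a cell of one of the bins (cells are 19.8 mm apart along the bin's y); its top is 62 mm above the bench. Origin at the centre of its underside.
- ptfe_tape: Bystander: loose roll of white tape with a blue core, 52 diameter, 14 tall, lying right of the board. Origin at the centre of its underside.
- union_brass: Bystander: loose brass fitting, 28 tall, 21 wide, standing left of the board beyond the pen. Origin at the centre of its underside.
- pen_blue: Bystander: loose blue pen, 132 long, 12 thick, lying left of the board. Origin under its middle, x along the pen.

How it is judged:
At the end, for the whole second after the job is handed in: Every tag whose bin holds three vials leans back (hinge angle above +0.4 rad, green up), every other tag leans forward (below -0.8 rad, red up), and all three are at rest (below 0.1 rad/s) (((y of tag_a_edge in the frame of bin_1 between -0.032 and 0.032 m and value of joint tag_a above 0.4 rad) or (y of tag_a_edge in the frame of bin_2 between -0.032 and 0.032 m and value of joint tag_a above 0.4 rad) or (y of tag_a_edge in the frame of bin_3 between -0.032 and 0.032 m and value of joint tag_a below -0.8 rad)) and ((y of tag_b_edge in the frame of bin_1 between -0.032 and 0.032 m and value of joint tag_b above 0.4 rad) or (y of tag_b_edge in the frame of bin_2 between -0.032 and 0.032 m and value of joint tag_b above 0.4 rad) or (y of tag_b_edge in the frame of bin_3 between -0.032 and 0.032 m and value of joint tag_b below -0.8 rad)) and ((y of tag_c_edge in the frame of bin_1 between -0.032 and 0.032 m and value of joint tag_c above 0.4 rad) or (y of tag_c_edge in the frame of bin_2 between -0.032 and 0.032 m and value of joint tag_c above 0.4 rad) or (y of tag_c_edge in the frame of bin_3 between -0.032 and 0.032 m and value of joint tag_c below -0.8 rad)) and velocity of joint tag_a between -0.1 and 0.1 rad/s and velocity of joint tag_b between -0.1 and 0.1 rad/s and velocity of joint tag_c between -0.1 and 0.1 rad/s); the robot touches nothing.
It fails at once if A tag that was right at the start is flipped to the wrong side (((y of tag_a_edge in the frame of bin_1 between -0.032 and 0.032 m and distance of tag_a_edge from where it was at the start of the episode above 0.045 m and value of joint tag_a below -0.6 rad) or (y of tag_a_edge in the frame of bin_2 between -0.032 and 0.032 m and distance of tag_a_edge from where it was at the start of the episode above 0.045 m and value of joint tag_a below -0.6 rad) or (y of tag_a_edge in the frame of bin_3 between -0.032 and 0.032 m and distance of tag_a_edge from where it was at the start of the episode above 0.045 m and value of joint tag_a above 0.2 rad)) or ((y of tag_b_edge in the frame of bin_1 between -0.032 and 0.032 m and distance of tag_b_edge from where it was at the start of the episode above 0.045 m and value of joint tag_b below -0.6 rad) or (y of tag_b_edge in the frame of bin_2 between -0.032 and 0.032 m and distance of tag_b_edge from where it was at the start of the episode above 0.045 m and value of joint tag_b below -0.6 rad) or (y of tag_b_edge in the frame of bin_3 between -0.032 and 0.032 m and distance of tag_b_edge from where it was at the start of the episode above 0.045 m and value of joint tag_b above 0.2 rad)) or ((y of tag_c_edge in the frame of bin_1 between -0.032 and 0.032 m and distance of tag_c_edge from where it was at the start of the episode above 0.045 m and value of joint tag_c below -0.6 rad) or (y of tag_c_edge in the frame of bin_2 between -0.032 and 0.032 m and distance of tag_c_edge from where it was at the start of the episode above 0.045 m and value of joint tag_c below -0.6 rad) or (y of tag_c_edge in the frame of bin_3 between -0.032 and 0.032 m and distance of tag_c_edge from where it was at the start of the episode above 0.045 m and value of joint tag_c above 0.2 rad))).
It fails at once if A tag is pinched or forced (more than 25 N between the robot's fingers and a tag) (contact force between the fingers and tag_a above 25 N or contact force between the fingers and tag_b above 25 N or contact force between the fingers and tag_c above 25 N).
It fails at once if A vial is lifted, pulled out or shoved (moved by more than 12 mm) (distance of any of stock_vial_1, stock_vial_2, stock_vial_3, stock_vial_4, stock_vial_5, stock_vial_6, stock_vial_7, stock_vial_8 from where it was at the start of the episode above 0.012 m).
It fails at once if A bystander (tape roll, brass fitting, pen) is moved by more than 15 mm (distance of any of ptfe_tape, union_brass, pen_blue from where it was at the start of the episode above 0.015 m).
It also fails if it takes over 32 s, if anything falls off the work surface, if the arm or the gripper's body presses on something with over 40 N, if the wrist force passes 120 N, or if a joint passes its speed limit or range.

## Robot

A 6-joint arm with a two-finger parallel gripper is mounted at the origin on a cart in front of the work surface, level with it; the furniture and walls round the work are solid. World frame = base frame: x ahead of the robot, y to its left, z up, the work surface at z = 0. Lengths are in m, angles in rad, forces in N, time in s.
With the tool pointing down it reaches from about 0.4 to 0.825 m from the base axis. Payload 7 kg.
Tool frame: the origin (TCP) lies at the very end of the fingers, on their centre line; the grasp point (between the pads) lies 19 mm behind it; z points along the fingers, y is the line along which they close (so a half turn about z gives the same grasp; the last joint's range is limited). The gripper opens to 88 mm and grips with 3 to 60 N. Pads are 19 mm wide; open, the fingers measure 130 mm over their backs; the gripper's body (78 mm by 193 mm) begins 47 mm behind the grasp point.
Start: joints at [1.542, 0.359, 0.012, 0, -1.224, -0.288], TCP at [0.21, 0.641, 0.227] pointing down, gripper open.
Joint ranges: [-3.07, 3.07], [-1.43, 2.12], [-1.02, 1.25], [-3.03, 1.67], [-3.05, -0], [-3.03, 3.03]. Speed limits (rad/s): [2.39, 2.39, 3.01, 3.14, 3.14, 3.14].

## Interface

Orientations are given as [roll, pitch, yaw] about the fixed x, y, z axes, in that order (R = Rz(yaw) Ry(pitch) Rx(roll)).
In Python, from station import arm, grab_frame gives the robot as it stands.
- The arm moves only by the tool jog_arm, never from a script. Its argument "deltas" is a list that holds one entry, the list of rows, each a list of 4 numbers: the shift along the tool's x, y, z in units of 60 mm (1.0 is 60 mm), then the turn about the tool's z in units of 5 degrees (1.0 is 5 degrees). A call has 1 to 8 rows; each row is the pose to reach, as a shift and turn from the pose commanded when the call began, along the tool's axes at that moment; what a row does not reach only later rows make up. A row lasts 1/8 s, in which the tool goes at most 62.5 mm and 10.7 degrees, less where a joint would pass 70% of its speed; a pose out of reach is approached as far as the arm can. A call with a gripper value outside its range is refused whole. "grip" is the finger opening in mm, from 0 to 87.6, set as the call begins (left out, the last holds). The fingers move at their own pace and stop on an object; "squeeze" is the grip in N (left out, the last holds). Time passes only in rows, so rows that repeat a pose let the fingers close. It gives the time, the measured TCP pose, the force, the opening and the grip force at its end, in the units of the state.
- arm.get_state(): the state, without advancing time (a new reading comes with each control period).
- grab_frame(name): name is "scene" or "top"; returns a dict with "img" (400x640x3 uint8, red, green, blue), "vfov" (degrees; the focal length in pixels is half the picture's height over the tangent of half this angle, whatever the lens; pixels are square), "cx", "cy" (the principal point, pixels), "dist_coeffs" ([k1, k2, p1, p2, k3] as OpenCV has them; the pictures are not rectified), "xyz" and "rotation" of the camera in the world. Camera axes: x right, y down, z forward; pixel columns grow to the right and rows downward; lengths in m; the calibration is good to about 2 mm. A picture is of the moment at which its call begins. There is no depth.
- arm.job_done(): hands the job in; it is judged then, once.
The state is a dict: "t": time; "q": joint angles; "qd": joint speeds; "joint_efforts": joint torques, N m; "eef_pos": TCP position; "ee_rot": TCP orientation; "force": force on the tool from outside, world axes, zero at the start; "moment": the same for the moment, N m; "width": finger opening in m; "gripper_force": force on a finger pad.
Only numpy, scipy, OpenCV 4.12 (cv2) and the standard library are available. Lean on these libraries where they do the work, as an engineer would, in place of code of your own. Each camera call takes 0.05 s, during which the arm holds its last target. There are 200 camera calls.

## Working session

There is one attempt and no reset: what is moved stays moved. The work goes in short steps, Python scripts to look and compute and a tool call to move; the robot and the scene stay as the last step left them, time stands still between calls to the robot, and variables do not carry over. Pictures are saved under pics/ and viewed, at most 10 in all, crops included, and the job is handed in when it is done.

Besides the shell and the picture viewer there is one more tool, called after "Emit:" as a command line: name --argument value ..., lists and objects as JSON in quotes. jog_arm: Moves the arm, as the interface text tells. Its arguments: {"type":"object","properties":{"deltas":{"type":"array"},"grip":{"type":"number"},"squeeze":{"type":"number"}},"required":["deltas"]}

```bash
mkdir -p pics
cat > h.py <<'E'
import numpy as np, cv2, pickle
from station import arm, grab_frame
def snap(n,tag):
    f=grab_frame(n); cv2.imwrite(f'pics/{tag}.png',f['img'][:,:,::-1]); pickle.dump(f,open(f'pics/{tag}.pkl','wb')); return f
def K(f):
    h=f['img'].shape[0]; F=h/2/np.tan(np.radians(f['vfov'])/2)
    return np.array([[F,0,f['cx']],[0,F,f['cy']],[0,0,1.]])
def world(f,px,z):
    p=cv2.undistortPoints(np.array(px,float).reshape(-1,1,2),K(f),np.array(f['dist_coeffs'],float)).reshape(-1,2)
    d=np.c_[p,np.ones(len(p))]@np.array(f['rotation']).reshape(3,3).T; c=np.array(f['xyz'])
    return c+d*((z-c[2])/d[:,2])[:,None]
def pix(f,P):
    R=np.array(f['rotation']).reshape(3,3); rv=cv2.Rodrigues(R.T)[0]
    return cv2.projectPoints(np.array(P,float),rv,-R.T@np.array(f['xyz']),K(f),np.array(f['dist_coeffs'],float))[0].reshape(-1,2)
E
python3 - <<'E'
from h import *
for n in('top','scene'):
    f=snap(n,n+'0'); print(n,f['vfov'],f['xyz'],np.round(f['rotation'],3).tolist(),f['dist_coeffs'])
s=arm.get_state(); print(s['t'],s['eef_pos'],s['ee_rot'],s['force'],s['width'])
E
```

```text
top 44.49372183118744 [0.35118432 0.28419145 0.89121097] [-2.97, 0.018, -1.556] [-0.10162331  0.          0.          0.          0.        ]
scene 47.70079752534728 [-0.04359912  0.73762109  0.54105678] [-2.16, 0.013, -2.256] [0.02336716 0.         0.         0.         0.        ]
0.1 [0.21015453 0.64098139 0.22572441] [ 3.14009794e+00 -1.33775119e-04 -3.16840757e-01] [-0.70628411  0.24932734  0.60038716] 0.08767378709489612
```

View pics/top0.png

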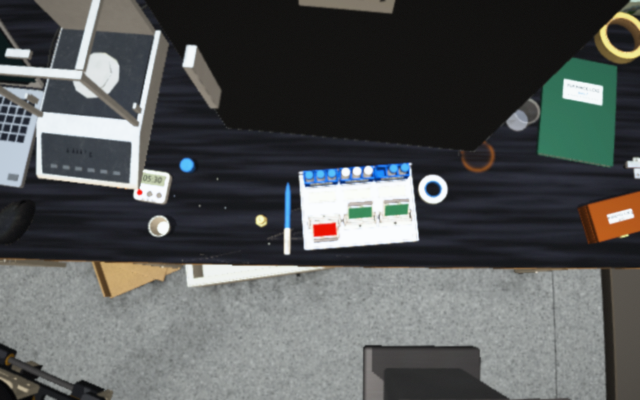

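View pics/scene0.png

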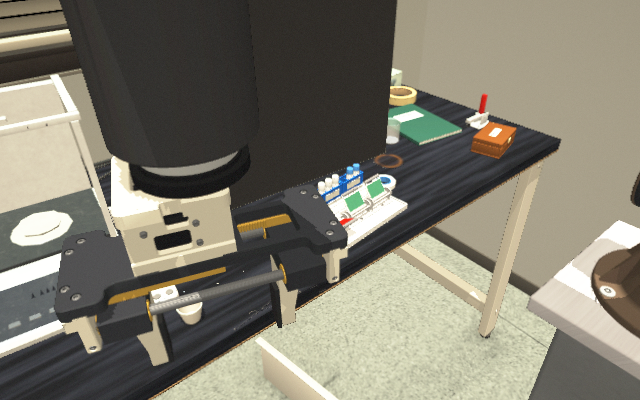

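```bash
sed -i "s/^from station/from scipy.spatial.transform import Rotation\nfrom station/; s/np.array(f\['rotation'\]).reshape(3,3)/Rotation.from_euler('xyz',f['rotation']).as_matrix()/" h.py
python3 - <<'E'
from h import *
a=cv2.imread('pics/top0.png')[150:260,280:430]; cv2.imwrite('pics/c1.png',cv2.resize(a,None,fx=5.3,fy=5.3,interpolation=cv2.INTER_CUBIC))
a=cv2.imread('pics/scene0.png')[155:245,310:420]; cv2.imwrite('pics/c2.png',cv2.resize(a,None,fx=6,fy=6,interpolation=cv2.INTER_CUBIC))
f=pickle.load(open('pics/top0.pkl','rb')); print(world(f,[[304,249],[418,241],[413,163],[300,170]],0.01))
E
```

```text
[[0.41526647 0.33182309 0.01      ]
 [0.43205132 0.12622943 0.01      ]
 [0.57684858 0.13273563 0.01      ]
 [0.56120542 0.34218994 0.01      ]]
```

View pics/c1.png

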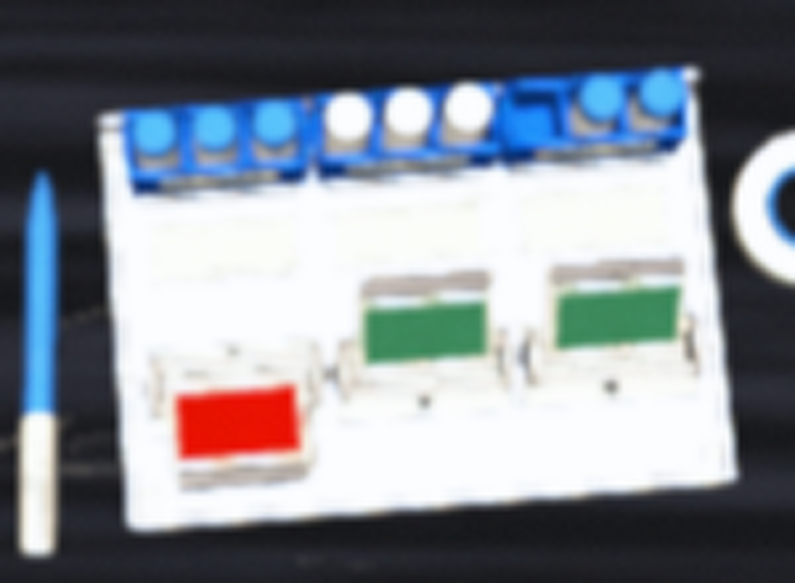

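View pics/c2.png

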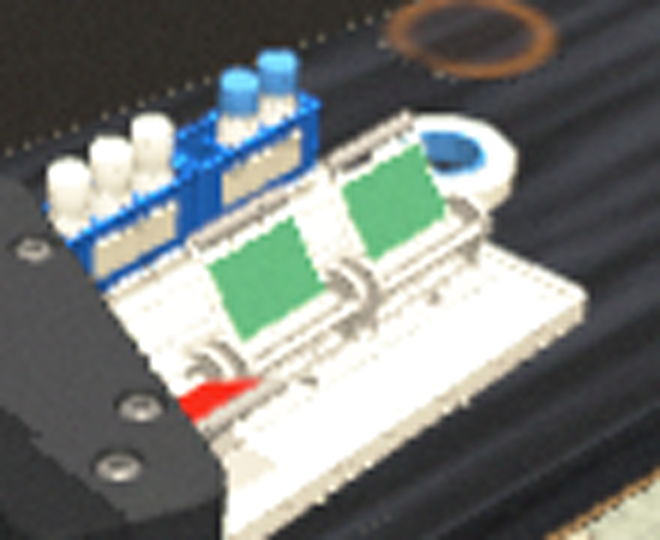

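Both views agree. The left bin (crop 215,130) is full, but its tag is red. The middle bin is full and its tag is green, so that one is right. The right bin (crop 600,100) has two vials, but its tag is green. The left tag needs pushing back and the right tag forward.

```bash
cat >> h.py <<'E'
def board():
    from scipy.optimize import least_squares
    f=pickle.load(open('pics/top0.pkl','rb'))
    c=np.array([[128,528],[737,482],[100,118],[693,72],[242,478],[425,285],[617,268]],float)
    px=(c+.5)/5.3-.5+[280,150]
    P=np.array([[-70,103,10],[-70,-103,10],[70,103,27],[70,-103,27],[-59,64,47],[-3,0,60],[-3,-64,60]])/1000
    def w(p,P):
        return np.c_[(Rotation.from_euler('z',p[2]).as_matrix()@P.T).T[:,:2]+p[:2],P[:,2]]
    r=least_squares(lambda p:(pix(f,w(p,P))-px).ravel(),[.493,.235,.08],loss='soft_l1')
    return r,lambda P:w(r.x,np.atleast_2d(P))
def move(P,yaw=None):
    s=arm.get_state(); r,b=board(); R=Rotation.from_euler('xyz',s['ee_rot']).as_matrix()
    d=R.T@(b(np.array(P)/1000)[0]-s['eef_pos'])/.06
    return np.round(d,2), np.degrees(s['ee_rot'][2]-r.x[2])/5
E
python3 - <<'E'
from h import *
r,b=board(); print(r.x,np.round(r.fun.reshape(-1,2),2).tolist())
for P in ([-90,64,120],[-90,64,41]): print(b(np.array(P)/1000),move(P))
E
```

```text
[0.49377491 0.23534588 0.09244267] [[0.46, 0.17], [-0.72, -0.38], [-0.31, -0.17], [0.68, -0.46], [-0.16, -0.07], [-0.31, 0.32], [0.39, 0.56]]
[[0.39825129 0.29076462 0.12      ]] (array([4.8 , 4.57, 1.77]), np.float64(-4.690042563914411))
[[0.39825129 0.29076462 0.041     ]] (array([4.8 , 4.57, 3.09]), np.float64(-4.690042563914411))
```

Emit:
jog_arm --deltas '[[[0.6,0.57,0,-0.6],[1.2,1.14,0.1,-1.2],[1.8,1.71,0.2,-1.8],[2.4,2.28,0.3,-2.4],[3.0,2.85,0.4,-3.0],[3.6,3.43,0.5,-3.6],[4.2,4.0,0.6,-4.2],[4.8,4.57,0.7,-4.7]]]' --grip 0

```text
t: 1.1
eef_pos: [0.3989, 0.2895, 0.1843]
ee_rot: [-3.142, 0.0, 0.095]
force: [1.5, 0.7, 0.7]
width: 0.0131
gripper_force: 0.0
```

Run:
```python
from h import *
s=arm.get_state(); print(s['t'],s['eef_pos'],s['ee_rot'],s['width'],s['force'])
for P in ([-90,64,90],[-90,64,41],[-29,64,41]): print(move(P))
```

```text
1.1 [0.39890153 0.28950068 0.1843206 ] [-3.14158045e+00  8.47075172e-05  9.51810623e-02] 0.013059781170049743 [1.47250641 0.71285494 0.73297885]
(array([-0.01, -0.02,  1.57]), np.float64(0.0313796990519429))
(array([-0.01, -0.02,  2.39]), np.float64(0.0313796990519429))
(array([ 1.01, -0.02,  2.39]), np.float64(0.0313796990519429))
```

Emit:
jog_arm --deltas '[[[0,-0.02,0.5,0],[0,-0.02,1.1,0],[0,-0.02,1.7,0],[0,-0.02,2.1,0],[0,-0.02,2.35,0],[0,-0.02,2.37,0],[0,-0.02,2.37,0]]]'

```text
t: 1.98
eef_pos: [0.3986, 0.2925, 0.0427]
ee_rot: [-3.142, -0.0, 0.093]
force: [-0.4, 0.3, -0.1]
width: 0.0004
gripper_force: 0.0
```

Run:
```python
from h import *
snap('scene','s1'); a=cv2.imread('pics/s1.png')[130:280,250:450]; cv2.imwrite('pics/c3.png',cv2.resize(a,None,fx=4,fy=4,interpolation=cv2.INTER_CUBIC))
s=arm.get_state(); print(s['t'],s['eef_pos'],s['ee_rot'],s['width'],s['force'])
for P in ([-90,64,41],[-29,64,41]): print(move(P))
```

```text
2.025 [0.39871611 0.29268618 0.04300235] [-3.14088897e+00 -6.66999448e-04  9.35103066e-02] 0.0003241483645050657 [ 0.74259183  0.48937788 -0.22248652]
(array([-0.01,  0.03,  0.03]), np.float64(0.012234249073188848))
(array([1.01, 0.03, 0.03]), np.float64(0.012234249073188848))
```

View pics/c3.png

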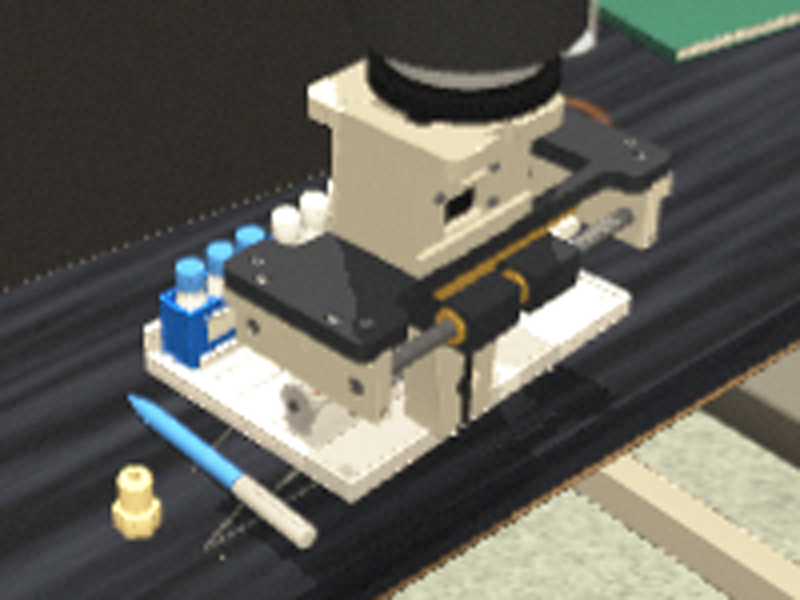

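The closed fingers stand just in front of the left tag and clear of the pen (crop 220,470) and the vials. Next I push slowly.

Emit:
jog_arm --deltas '[[[0.1,0.03,0.03,0],[0.2,0.03,0.03,0],[0.3,0.03,0.03,0],[0.4,0.03,0.03,0],[0.5,0.03,0.03,0],[0.6,0.03,0.03,0],[0.7,0.03,0.03,0],[0.8,0.03,0.03,0]]]'

```text
t: 3.02
eef_pos: [0.4468, 0.295, 0.0405]
ee_rot: [3.141, 0.0, 0.093]
force: [1.4, 0.3, -0.0]
width: 0.0008
gripper_force: 0.0
```

Emit:
jog_arm --deltas '[[[0.08,0,0,0],[0.16,0,0,0],[0.22,0,0,0],[0.22,0,0,0],[0.1,0,0,0],[-0.1,0,0,0],[-0.3,0,-0.3,0],[-0.3,0,-1.1,0]]]'

```text
t: 4.03
eef_pos: [0.4257, 0.2915, 0.1053]
ee_rot: [3.138, 0.004, 0.094]
force: [0.8, 1.2, 0.4]
width: 0.0006
gripper_force: 0.0
```

Run:
```python
from h import *
snap('top','t2'); a=cv2.imread('pics/t2.png')[150:260,280:430]; cv2.imwrite('pics/c4.png',cv2.resize(a,None,fx=5.3,fy=5.3,interpolation=cv2.INTER_CUBIC))
s=arm.get_state(); print(s['t'],s['eef_pos'],s['force'])
for P in ([20,-64,110],[20,-64,48],[-22,-64,48]): print(move(P))
```

```text
4.075 [0.42919476 0.29486294 0.11304461] [3.16175981 1.86730775 6.4782637 ]
(array([1.31, 2.16, 0.05]), np.float64(0.03812469703942928))
(array([1.3 , 2.16, 1.08]), np.float64(0.03812469703942928))
(array([0.6 , 2.16, 1.08]), np.float64(0.03812469703942928))
```

View pics/c4.png

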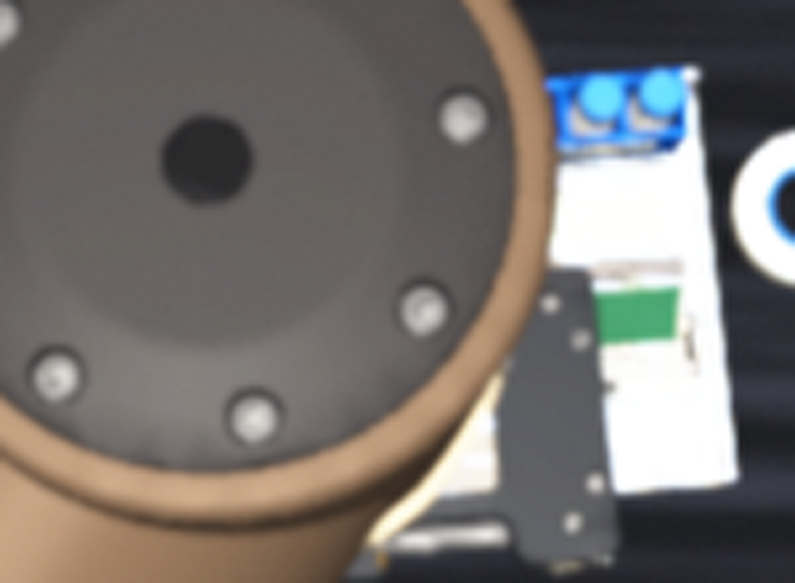

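The arm hides the left tag. The right tag is still green. I'll go over behind the right tag and check the left one afterwards.

Emit:
jog_arm --deltas '[[[0.3,0.6,-0.1,0],[0.6,1.2,-0.1,0],[1.0,1.8,-0.1,0],[1.32,2.16,-0.1,0],[1.32,2.16,-0.1,0],[1.32,2.16,-0.1,0]]]'

```text
t: 4.82
eef_pos: [0.5187, 0.1717, 0.1125]
ee_rot: [-3.142, 0.0, 0.093]
force: [-0.4, -0.3, 0.8]
width: 0.0004
gripper_force: 0.0
```

Run:
```python
from h import *
snap('scene','s3'); a=cv2.imread('pics/s3.png')[130:280,250:450]; cv2.imwrite('pics/c5.png',cv2.resize(a,None,fx=4,fy=4,interpolation=cv2.INTER_CUBIC))
s=arm.get_state(); print(s['t'],s['eef_pos'],s['force'])
for P in ([20,-64,48],[-22,-64,48]): print(move(P))
```

```text
4.875 [0.51864644 0.17205061 0.11255182] [-0.20870376  1.67501733  0.15867675]
(array([ 0.02, -0.02,  1.08]), np.float64(0.015893726061506207))
(array([-0.68, -0.02,  1.08]), np.float64(0.015893726061506207))
```

View pics/c5.png

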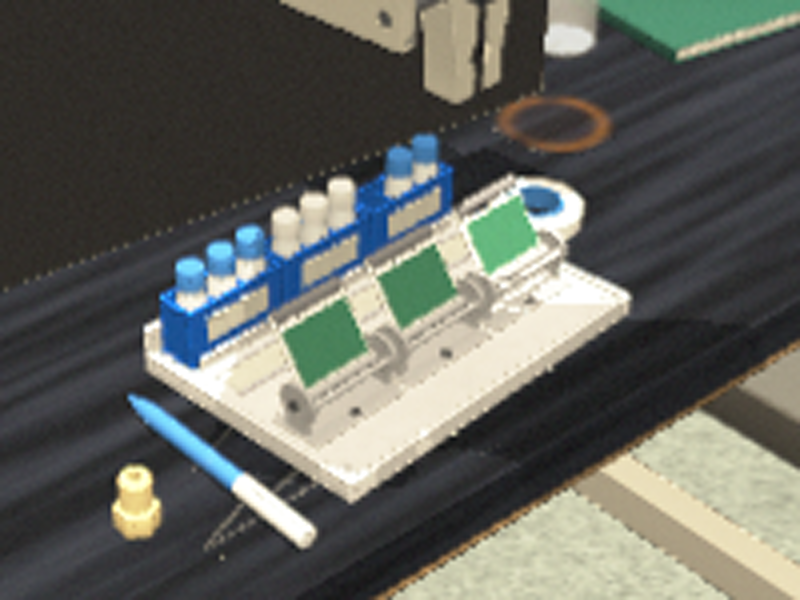

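The left tag is now green (crop 325,340). All eight vials are in place, and the fingers hang above the channel behind the right tag. Next I lower them and push forward.

Emit:
jog_arm --deltas '[[[0.02,-0.02,0.3,0],[0.02,-0.02,0.6,0],[0.02,-0.02,0.9,0],[0.02,-0.02,1.08,0],[0.02,-0.02,1.08,0]]]'

```text
t: 5.5
eef_pos: [0.5198, 0.1732, 0.0473]
ee_rot: [3.141, 0.001, 0.094]
force: [0.4, 0.3, -0.6]
width: 0.0001
gripper_force: 0.0
```

Emit:
jog_arm --deltas '[[[-0.1,0,0,0],[-0.2,0,0,0],[-0.3,0,0,0],[-0.4,0,0,0],[-0.5,0,0,0],[-0.6,0,0,0],[-0.7,0,0,0],[-0.72,0,0,0]]]'

```text
t: 6.5
eef_pos: [0.4771, 0.1689, 0.0478]
ee_rot: [3.142, 0.0, 0.094]
force: [-0.8, -0.8, -1.1]
width: 0.0001
gripper_force: 0.0
```

Emit:
jog_arm --deltas '[[[0.1,0,0,0],[0.2,0,0,0],[0.3,0,-0.3,0],[0.3,0,-0.9,0],[0.3,0,-1.7,0],[0.3,0,-2.5,0],[0.3,0,-2.5,0]]]'

```text
t: 7.38
eef_pos: [0.498, 0.1719, 0.2019]
ee_rot: [-3.138, -0.007, 0.094]
force: [-0.6, -0.5, -0.6]
width: 0.0003
gripper_force: 0.0
```

Run:
```python
from h import *
snap('scene','s4'); a=cv2.imread('pics/s4.png')[130:280,250:450]; cv2.imwrite('pics/c6.png',cv2.resize(a,None,fx=4,fy=4,interpolation=cv2.INTER_CUBIC))
s=arm.get_state(); print(s['t'],s['eef_pos'],s['force'])
```

```text
7.425 [0.49664058 0.17122166 0.19950375] [ 0.14479395  0.02572404 -0.2517832 ]
```

View pics/c6.png

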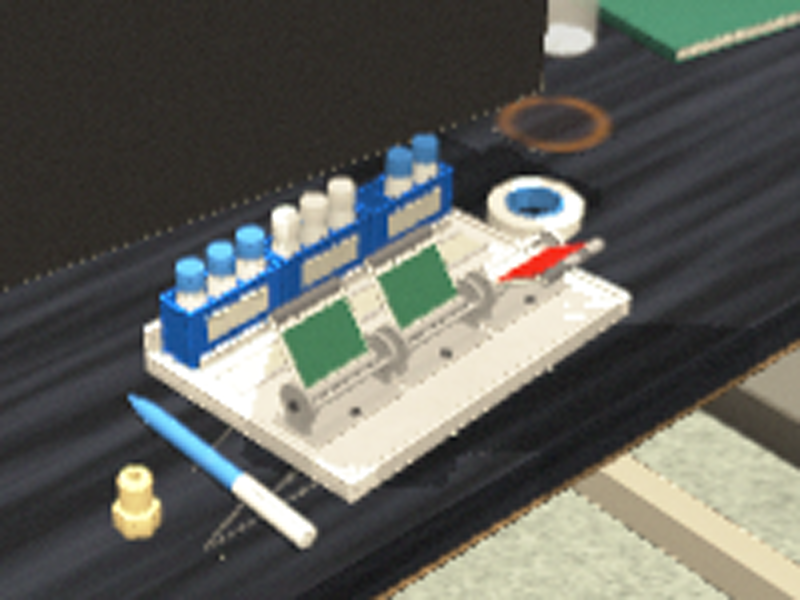

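The left and middle tags are green and the right tag is red (crop 545,262). The vials and bystanders have not moved, and the gripper is clear, so I'm handing in.

```bash
python3 -c "
from station import arm
print(arm.job_done())"
```

```text
the job is handed in; nothing more can be done
None
```

I handed the job in at about 7.4 s: the left tag was pushed back to green and the right tag forward to red. The middle tag was already right and I left it alone; the last picture shows the vials and bystanders in place, but the hand-in returned no verdict.

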